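Find the full lunch pail by its weight and set it out on the trivet

TASK

One of the two white lunch pails holds a full tin and is about twice as heavy as the other. Swing up the folded handles as needed, lift to feel which pail is the heavy one, and move that one from its stand to the cork trivet: set it down gently, its whole foot on the cork, and leave its handle standing up. Keep the pails upright, leave the light pail sitting in its own stand, and do not disturb the mug, jam jar or honey jar.

Things in the scene. Friction and masses are not known exactly. Their poses are not given: they have to be found in the camera images.
- pail_a: closed lunch pail, white, fixed blue lid. Round, 110 mm across (foot 100), 103 mm high with its low sloped lid (nothing to grip). Origin: centre of its underside. Bail handle hinged at both sides, axis along the pail's y, 70 mm above the origin. A tin hidden inside is full in one pail (0.78 to 0.92 kg in all), empty in the other (0.35 to 0.46 kg); either may be the full one, they look alike
- pail_b: closed lunch pail, white, fixed blue lid. Round, 110 mm across (foot 100), 103 mm high with its low sloped lid (nothing to grip). Origin: centre of its underside. Bail handle hinged at both sides, axis along the pail's y, 70 mm above the origin. A tin hidden inside is full in one pail (0.78 to 0.92 kg in all), empty in the other (0.35 to 0.46 kg); either may be the full one, they look alike
- bail_a (a joint): bail handle of pail_a, rad: 0 = upright over the lid, positive = leaning towards the pail's +x, negative towards -x, stops at -1.45 and 1.45. Slightly stiff hinge (0.03 N m): stays where it is left; a level push from outside jams it, it must also be raised. Starts folded down, at -1.34 to -1.22
- bail_b (a joint): bail handle of pail_b, rad: 0 = upright over the lid, positive = leaning towards the pail's +x, negative towards -x, stops at -1.45 and 1.45. Slightly stiff hinge (0.03 N m): stays where it is left; a level push from outside jams it, it must also be raised. Starts folded down, at -1.34 to -1.22
- grip_a (a point): centre of the wooden grip of pail_a's bail: bar 16 mm thick, 64 long, along the pail's y, 85 mm from the hinge; point z points from hinge to grip. Bail upright: 155 mm above the pail's origin, 44 clear over the lid. Wire legs 130 mm apart. Folded: grip beside the pail, about 16 mm clear of its lid, too close for a finger inside; pushed inward and up from outside it swings up
- grip_b (a point): centre of the wooden grip of pail_b's bail: bar 16 mm thick, 64 long, along the pail's y, 85 mm from the hinge; point z points from hinge to grip. Bail upright: 155 mm above the pail's origin, 44 clear over the lid. Wire legs 130 mm apart. Folded: grip beside the pail, about 16 mm clear of its lid, too close for a finger inside; pushed inward and up from outside it swings up
- stand_a: round dark wooden pot stand fixed to the table, 148 mm across, carrying pail_a at the start. Origin at the centre of its underside. The pail stands in a round recess 128 mm across, floor 28 mm above the table, rim 6 mm above that floor (34 mm above the table)
- stand_b: round dark wooden pot stand fixed to the table, 148 mm across, carrying pail_b at the start. Origin at the centre of its underside. The pail stands in a round recess 128 mm across, floor 28 mm above the table, rim 6 mm above that floor (34 mm above the table)
- trivet: round cork trivet on a steel foot, fixed to the table, 160 mm across, flat top 14 mm above the table. Origin at the centre of its underside
- mug: bystander, loose, to be left alone; origin at the centre of its underside: green and white mug, 93 mm high
- jam_jar: bystander, loose, to be left alone; origin at the centre of its underside: jam jar, 72 mm across, 102 mm high
- honey_jar: bystander, loose, to be left alone; origin at the centre of its underside: jar of honey with a grey lid, 71 mm across, 110 mm high

How it is judged:
By the outcome, as a careful person would: the job done as asked, in the order asked, and still so for the second after the job is handed in, with the robot touching nothing.
It also fails if it takes over 72 s, if anything falls off the work surface, if the arm or the gripper's body presses on something with over 40 N, if the wrist force passes 120 N, or if a joint passes its speed limit or range.

ROBOT

A 6-joint arm with a two-finger parallel gripper is mounted at the origin on a cart in front of the work surface, level with it; the furniture and walls round the work are solid. World frame = base frame: x ahead of the robot, y to its left, z up, the work surface at z = 0. Lengths are in m, angles in rad, forces in N, time in s.
With the tool pointing down it reaches from about 0.325 to 0.85 m from the base axis. Payload 15.5 kg.
Tool frame: the origin (TCP) lies at the centre of the arm's flange, where the gripper is bolted on; the fingertips stand 191 mm ahead of it and the grasp point (between the pads) lies 172 mm ahead of it; z points along the fingers, y is the line along which they close (so a half turn about z gives the same grasp; the last joint's range is limited). The gripper opens to 91 mm and grips with 3 to 60 N. Pads are 32 mm wide; open, the fingers measure 118 mm over their backs; the gripper's body (76 mm by 178 mm) begins 60 mm behind the grasp point.
Start: joints at [-1.355, 0.494, 1.345, -0, 1.302, -0.096], TCP at [0.191, -0.595, 0.405] pointing down, gripper open.
Joint ranges: [-2.91, 2.91], [-0.82, 2.16], [0.22, 2.67], [-1.22, 4.37], [0.12, 2.79], [-3.08, 3.08]. Speed limits (rad/s): [1.89, 1.89, 2.57, 3.01, 3.01, 3.01].

INTERFACE

Orientations are given as [roll, pitch, yaw] about the fixed x, y, z axes, in that order (R = Rz(yaw) Ry(pitch) Rx(roll)).
In Python, from workcell import ctrl gives the robot as it stands.
- The arm moves only by the tool send_rows, never from a script. Its argument "motion" is a list of rows, each a list of 3 entries, a list of its own where there are three numbers: the shift along the world's x, y, z each as a share of 0.04 m, from -1 to 1, then the turn, a rotation vector about the world's x, y, z each as a share of 5 degrees, from -1 to 1, then the opening, from -1 (shut) to 1 (fully open). In form: [[[x, y, z], [rx, ry, rz], fingers], ...]. A call has 1 to 5 rows; each row shifts and turns the commanded pose from where the row before left it; what a row does not reach is not made up. A row lasts 1/8 s, in which the tool goes at most 62.5 mm and 10.7 degrees, less where a joint would pass 70% of its speed; a pose out of reach is approached as far as the arm can. A call with a number of a shift or a turn outside -1 to 1 is refused whole. A call with a gripper value outside its range is refused whole. The fingers move at their own pace and stop on an object; "newtons" is the grip in N (left out, the last holds). Time passes only in rows, so rows that do not move let the fingers close. It gives the time, the measured TCP pose, the force, the opening and the grip force at its end, in the units of the state.
- ctrl.get_state(): the state, without advancing time (a new reading comes with each control period).
- ctrl.grab_frame(name): name is "scene" or "top" or "wrist"; returns a dict with "frame" (480x640x3 uint8, red, green, blue), "intrinsics" (3x3 intrinsics, pixels), "distortion" ([k1, k2, p1, p2, k3] as OpenCV has them; the pictures are not rectified), "rvec" (rotation vector, rad) and "tvec" (3), from world to camera coordinates, as OpenCV has them; the wrist camera has in their place "T_tool_cam" (4x4, takes a point from camera to tool coordinates, whose origin is the TCP and whose axes are the flange's). Camera axes: x right, y down, z forward; pixel columns grow to the right and rows downward; lengths in m; the calibration is good to about 2 mm. A picture is of the moment at which its call begins: read the wrist's pose just before it. There is no depth.
- ctrl.job_done(): hands the job in; it is judged then, once.
Trained networks look in a picture, given as the dict that the camera call returned (one of the last four; its "shot" number tells which), for a name from the list of things; names that differ only in an ending like _2 or _b are one class to them, and where a whole thing is asked for, a point or a joint stands for the part that bears it (a point fixed in the world has none). Each returns a list of dicts, best first, with "confidence" (0 to 1); they miss things now and then, are a little off and sometimes report something else, mostly with a low value. They report only what shows in the picture. A call takes as long as a camera call.
- ctrl.boxes_of(picture, label): "extent" ([left, top, right, bottom] in pixels, round what is visible of it).
- ctrl.silhouettes(picture, label): "mask" (480x640 bool, what is visible of it) and "extent" ([left, top, right, bottom] in pixels, round what is visible of it).
The state is a dict: "time_s": time; "joint_pos": joint angles; "joint_velocities": joint speeds; "joint_efforts": joint torques, N m; "tool_pos": TCP position; "tcp_rot": TCP orientation; "force": force on the tool from outside, world axes, zero at the start; "wrist_torque": the same for the moment, N m; "gripper_width": finger opening in m; "grasp_force": force on a finger pad.
Only numpy, scipy, OpenCV 4.12 (cv2) and the standard library are available. Lean on these libraries where they do the work, as an engineer would, in place of code of your own. Each camera call takes 0.05 s, during which the arm holds its last target. There are 200 camera calls.

## Working session

There is one attempt and no reset: what is moved stays moved. The work goes in short steps, Python scripts to look and compute and a tool call to move; the robot and the scene stay as the last step left them, time stands still between calls to the robot, and variables do not carry over. Pictures are saved under pics/ and viewed, at most 10 in all, crops included, and the job is handed in when it is done.

Besides the shell and the picture viewer there is one more tool, called as name(argument=value, ...), one argument or row to a line, values as JSON. send_rows: Moves the arm, as the interface text tells. Shift numbers are shares of 0.04 m and turn numbers shares of 5 degrees, none past 1 either way. Its arguments: {"type":"object","properties":{"motion":{"type":"array"},"newtons":{"type":"number"}},"required":["motion"]}

```bash
mkdir -p pics; cat > h.py <<'E'
import numpy as np, cv2
from workcell import ctrl
def cam(p):
    R=cv2.Rodrigues(np.array(p["rvec"],float))[0]; t=np.array(p["tvec"],float).ravel()
    return R,t,np.array(p["intrinsics"],float),np.array(p["distortion"],float)
def ray(p,uv,z):
    R,t,K,D=cam(p); q=cv2.undistortPoints(np.array([[uv]],float),K,D)[0,0]
    d=R.T@np.array([q[0],q[1],1]); c=-R.T@t
    return c+d*(z-c[2])/d[2]
def proj(p,X):
    R,t,K,D=cam(p); return cv2.projectPoints(np.array(X,float).reshape(-1,3),np.array(p["rvec"],float),t,K,D)[0].reshape(-1,2)
E
python3 - <<'E'
from h import *
for n in("top","scene"):
    p=ctrl.grab_frame(n); cv2.imwrite(f"pics/{n}0.png",p["frame"][:,:,::-1])
    R,t,K,D=cam(p); print(n,-R.T@t)
    for l in("pail_a","stand_a","grip_a","bail_a","trivet","mug","jam_jar","honey_jar"):
        for b in ctrl.silhouettes(p,l)[:3]:
            m=b["mask"]; ys,xs=np.nonzero(m); print(l,round(b["confidence"],2),np.round(b["extent"]),round(xs.mean(),1),round(ys.mean(),1),m.sum())
print(ctrl.get_state())
E
```

```text
top [ 0.19950301 -0.04875709  1.63303288]
pail_a 0.95 [187. 258. 235. 314.] 211.7 284.9 1674
pail_a 0.78 [344. 240. 392. 294.] 367.3 262.5 1680
stand_a 0.98 [195. 260. 242. 306.] 224.7 287.9 480
stand_a 0.67 [343. 241. 396. 292.] 366.9 264.0 1834
stand_a 0.67 [320. 197. 343. 225.] 329.0 210.0 588
grip_a 0.78 [365. 280. 387. 289.] 375.1 284.5 86
grip_a 0.72 [188. 278. 240. 314.] 213.2 301.3 372
bail_a 0.69 [342. 256. 394. 293.] 372.1 279.8 266
bail_a 0.66 [188. 286. 234. 311.] 208.1 303.6 251
trivet 0.91 [272. 264. 326. 320.] 299.0 291.4 2242
trivet 0.16 [364. 268. 394. 290.] 377.8 283.1 178
mug 0.77 [239. 181. 267. 220.] 252.4 195.0 838
mug 0.38 [336. 247. 390. 291.] 360.4 273.8 358
jam_jar 0.89 [320. 197. 344. 225.] 329.3 210.1 561
jam_jar 0.24 [189. 286. 232. 314.] 208.3 303.1 292
honey_jar 0.93 [437. 227. 464. 256.] 450.3 239.4 705
scene [-0.12132562  0.47890857  1.10538355]
pail_a 0.89 [183. 320. 252. 382.] 212.5 349.4 2811
pail_a 0.56 [330. 229. 393. 278.] 355.5 251.9 2219
stand_a 0.93 [324. 256. 379. 294.] 351.6 278.3 812
stand_a 0.82 [182. 339. 248. 395.] 216.5 376.6 1033
grip
[... 476 characters left out ...]
': array([-1.35548033e+00,  4.93581044e-01,  1.34552032e+00,  8.06318195e-06,
        1.30246986e+00, -9.54934016e-02]), 'joint_velocities': array([ 9.64041439e-04, -9.21000166e-04, -7.52867058e-05,  9.31350693e-05,
       -2.75208120e-04,  2.77048808e-04]), 'joint_efforts': array([-2.95324920e-03, -8.78683877e+01, -3.82253623e+01,  7.07669277e-02,
        4.39744047e-02,  4.55754602e-06]), 'tool_pos': array([ 0.19115089, -0.59504842,  0.40471986]), 'tcp_rot': array([ 3.14157058e+00, -5.69607411e-06,  3.10807261e-01]), 'force': array([-0.12671183, -0.44228919,  0.56228037]), 'wrist_torque': array([0.02760978, 0.05639803, 0.01813171]), 'grasp_force': 0.0, 'gripper_width': 0.09114182914871857}
```

```bash
python3 - <<'E'
import cv2
a=cv2.imread("pics/top0.png")[165:345,165:485]
b=cv2.imread("pics/scene0.png")[170:410,150:450]
cv2.imwrite("pics/top0c.png",cv2.resize(a,(800,450),interpolation=cv2.INTER_CUBIC))
cv2.imwrite("pics/scene0c.png",cv2.resize(b,(750,600),interpolation=cv2.INTER_CUBIC))
E
```

```text
(no output)
```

View pics/top0c.png

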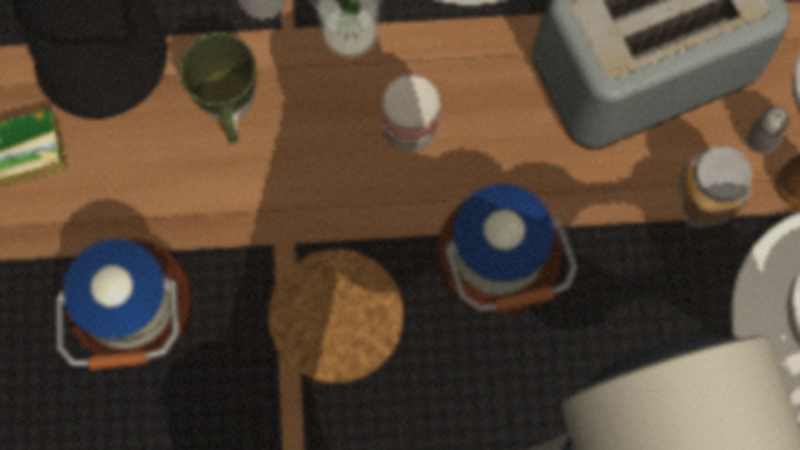

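View pics/scene0c.png

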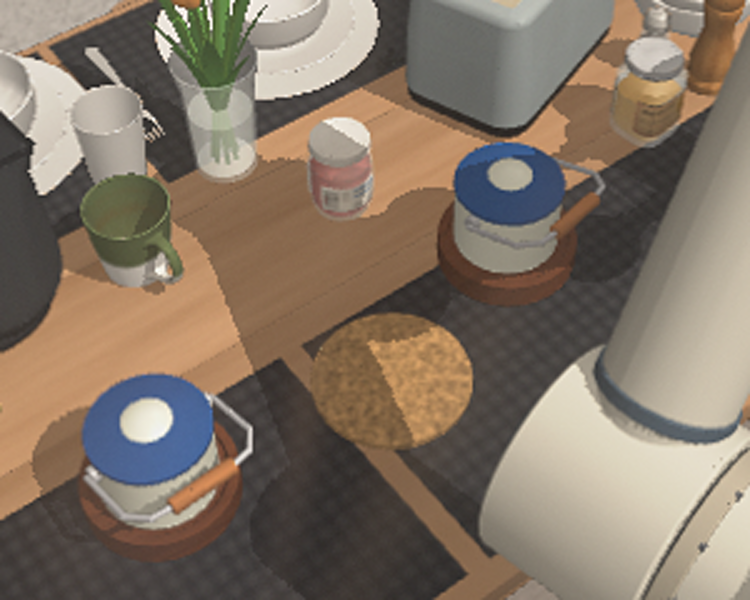

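```bash
python3 - <<'E'
from h import *
from scipy.optimize import least_squares
P={n:ctrl.grab_frame(n) for n in("top","scene")}
def blobs(n,lo,hi,wins):
    f=P[n]["frame"]; h=cv2.cvtColor(f,cv2.COLOR_RGB2HSV); m=cv2.inRange(h,lo,hi); out=[]
    for x0,y0,x1,y1 in wins:
        k=np.zeros_like(m); k[y0:y1,x0:x1]=m[y0:y1,x0:x1]
        nn,l,s,c=cv2.connectedComponentsWithStats(k); i=1+np.argmax(s[1:,4]); ys,xs=np.nonzero(l==i)
        pts=np.c_[xs,ys].astype(float); mu=pts.mean(0); w,v=np.linalg.eigh(np.cov(pts.T)); d=v[:,1]; L=(pts-mu)@d
        hull=pts.min(0),pts.max(0)
        out.append((mu,d,L.min(),L.max(),s[i,4],hull))
    return out
W={"top":[(180,295,245,320),(345,275,400,295)],"scene":[(200,340,260,385),(365,235,400,272)]}
WL={"top":[(180,250,245,310),(335,230,400,285)],"scene":[(175,310,245,370),(325,220,385,265)]}
def tri(us):
    return least_squares(lambda X:np.concatenate([proj(P[n],X)[0]-us[n] for n in us]),[.5,0,.1])
G={n:blobs(n,(3,130,90),(14,255,255),W[n]) for n in W}
B={n:blobs(n,(105,120,40),(125,255,255),WL[n]) for n in W}
knob={"top":[(209.8,279.4),(366.2,256.6)],"scene":[(208.8,338),(354,239.6)]}
for i in(0,1):
    for n in W: print(n,"grip",[np.round(v,2) for v in G[n][i]]); print("  lid",[np.round(v,1) for v in B[n][i][4:]])
    r=tri({n:G[n][i][0] for n in W}); print("GRIP",r.x.round(4),r.cost)
    g=G["top"][i]; a,b=[ray(P["top"],g[0]+g[1]*s,r.x[2]) for s in(g[2]-.5,g[3]+.5)]; print(" ends",a.round(3),b.round(3),np.degrees(np.arctan2(*(b-a)[1::-1])),np.linalg.norm(b-a))
    r=tri({n:knob[n][i] for n in W}); print("KNOB",r.x.round(4),r.cost, ray(P["top"],knob["top"][i],.131).round(3),ray(P["scene"],knob["scene"][i],.131).round(3))
    lid={n:(B[n][i][5][0]+B[n][i][5][1])/2 for n in W}; r=tri(lid);print("LID",r.x.round(4),r.cost)
for n in W:
    b=ctrl.silhouettes(P[n],"trivet")[0]; ys,xs=np.nonzero(b["mask"]); print("trivet",ray(P[n],(xs.mean(),ys.mean()),.014).round(4), ray(P[n],(np.array(b["extent"])[:2]+np.array(b["extent"])[2:])/2,.014).round(4))
for l in("mug","jam_jar","honey_jar"):
    b=ctrl.silhouettes(P["top"],l)[0]["extent"]; print(l,ray(P["top"],((b[0]+b[2])/2,(b[1]+b[3])/2),.05).round(3))
E
```

```text
top grip [array([211.76, 308.44]), array([-0.99,  0.13]), np.float64(-11.06), np.float64(11.14), np.int32(121), array([[201., 305.],
       [223., 312.]])]
  lid [np.int32(948), array([[190., 261.],
       [229., 299.]])]
scene grip [array([234.51, 361.73]), array([-0.6,  0.8]), np.float64(-18.73), np.float64(18.5), np.int32(310), array([[218., 340.],
       [245., 380.]])]
  lid [np.int32(809), array([[195., 320.],
       [234., 363.]])]
GRIP [0.4598 0.2401 0.1318] 1.9523201934247087
 ends [0.465 0.212 0.132] [0.46  0.275 0.132] 94.49947054843305 0.0635426102583246
KNOB [0.5463 0.2495 0.1236] 0.0048805112035270725 [0.544 0.248 0.131] [0.541 0.251 0.131]
LID [0.5401 0.2456 0.1166] 6.82930959614508
top grip [array([374.31, 283.92]), array([-0.98,  0.21]), np.float64(-10.09), np.float64(9.54), np.int32(39), array([[365., 281.],
       [384., 286.]])]
  lid [np.int32(884), array([[347., 239.],
       [385., 276.]])]
scene grip [array([379.84, 254.91]), array([-0.76,  0.65]), np.float64(-10.7), np.float64(11.44), np.int32(104), array([[370., 247.],
       [388., 264.]])]
  lid [np.int32(560), array([[332., 227.],
       [369., 258.]])]
GRIP [ 0.5036 -0.2051  0.1274] 0.08734818419651381
 ends [ 0.509 -0.234  0.127] [ 0.5   -0.177  0.127] 98.58015034001197 0.05723924823498901
KNOB [ 0.5828 -0.1893  0.1266] 0.08662334627736584 [ 0.582 -0.188  0.131] [ 0.579 -0.187  0.131]
LID [ 0.5875 -0.1872  0.1122] 1.4461918438521069
trivet [0.5196 0.007  0.014 ] [0.5223 0.0096 0.014 ]
trivet [0.5172 0.0098 0.014 ] [0.514  0.0088 0.014 ]
mug [0.791 0.135 0.05 ]
jam_jar [ 0.753 -0.101  0.05 ]
honey_jar [ 0.638 -0.45   0.05 ]
```

send_rows(
  motion=[
    [[0.2, 0.58, 0], [0, 0, 1], -1],
    [[0.2, 0.58, 0], [0, 0, 1], -1],
    [[0.2, 0.58, 0], [0, 0, 1], -1],
    [[0.2, 0.58, 0], [0, 0, 1], -1],
    [[0.2, 0.58, 0], [0, 0, 1], -1],
  ],
)

```text
time_s: 1.88
tool_pos: [0.2314, -0.4783, 0.4048]
tcp_rot: [3.141, 0.0, 0.75]
force: [0.6, 0.5, 0.4]
gripper_width: 0.044
grasp_force: 0.0
```

send_rows(
  motion=[
    [[0.2, 0.58, 0], [0, 0, 1], -1],
    [[0.2, 0.58, 0], [0, 0, 1], -1],
    [[0.2, 0.58, 0], [0, 0, 1], -1],
    [[0.2, 0.58, 0], [0, 0, 1], -1],
    [[0.2, 0.58, 0], [0, 0, 1], -1],
  ],
)

```text
time_s: 2.5
tool_pos: [0.2713, -0.3623, 0.4048]
tcp_rot: [3.141, 0.0, 1.186]
force: [0.6, 0.1, -0.7]
gripper_width: 0.0003
grasp_force: 0.0
```

send_rows(
  motion=[
    [[0.2, 0.58, 0], [0, 0, 1], -1],
    [[0.2, 0.58, 0], [0, 0, 1], -1],
    [[0.2, 0.58, 0], [0, 0, 1], -1],
    [[0.2, 0.58, 0], [0, 0, 1], -1],
    [[0.2, 0.58, 0], [0, 0, 1], -1],
  ],
)

```text
time_s: 3.12
tool_pos: [0.3113, -0.2463, 0.4049]
tcp_rot: [3.141, 0.0, 1.623]
force: [-0.1, -0.6, 0.7]
gripper_width: 0.0002
grasp_force: 0.0
```

send_rows(
  motion=[
    [[0.2, 0.58, 0], [0, 0, 1], -1],
    [[0, 0, 0], [0, 0, 0.44], -1],
    [[0, 0, 0], [0.174, -0.985, 0], -1],
    [[0, 0, 0], [0.174, -0.985, 0], -1],
    [[0, 0, 0], [0.174, -0.985, 0], -1],
  ],
)

```text
time_s: 3.75
tool_pos: [0.3192, -0.2238, 0.4049]
tcp_rot: [2.877, 0.001, 1.745]
force: [0.5, 0.1, -0.3]
gripper_width: 0.0005
grasp_force: 0.0
```

send_rows(
  motion=[
    [[0.2, 0, -0.8], [0.174, -0.985, 0], -1],
    [[0.2, 0, -0.8], [0.174, -0.985, 0], -1],
    [[0.2, 0, -0.8], [0.174, -0.985, 0], -1],
    [[0.2, 0, -0.8], [0.174, -0.985, 0], -1],
    [[0, 0, 0], [0, 0, 0], -1],
  ],
)

```text
time_s: 4.38
tool_pos: [0.3496, -0.2232, 0.2845]
tcp_rot: [2.552, -0.007, 1.749]
force: [-0.9, 0.9, -0.3]
gripper_width: 0.0003
grasp_force: 0.0
```

```bash
python3 - <<'E'
from h import *
s=ctrl.get_state(); print(s["joint_pos"].round(3),s["tool_pos"],s["tcp_rot"])
p=ctrl.grab_frame("scene"); cv2.imwrite("pics/s1.png",cv2.resize(p["frame"][150:390,220:540,::-1],(800,600),interpolation=cv2.INTER_CUBIC))
E
```

```text
[-0.912  0.407  2.151  1.107  0.588 -2.039] [ 0.34957975 -0.22319911  0.28452498] [ 2.5516579  -0.00727892  1.74927574]
```

View pics/s1.png

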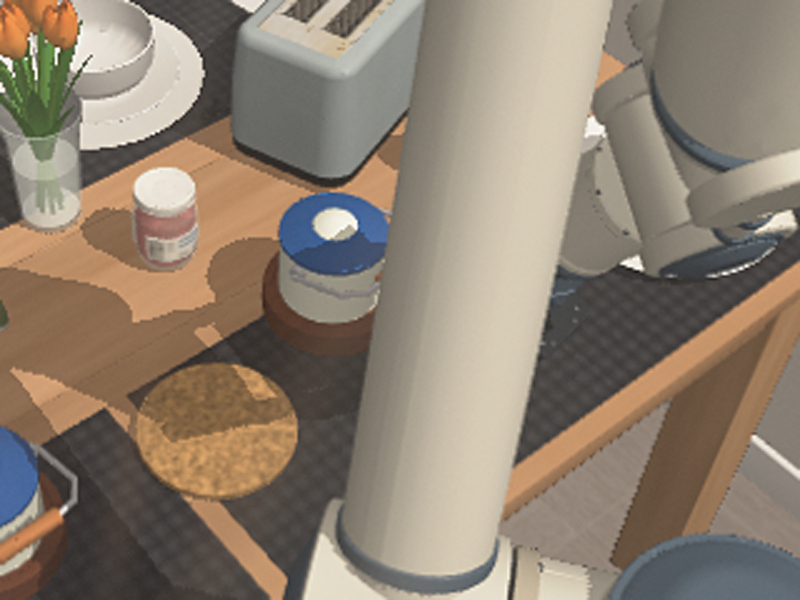

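send_rows(
  motion=[
    [[0.17, -0.04, -0.55], [0, 0, 0], -1],
    [[0.17, -0.04, -0.55], [0.0, 0, 0], -1],
    [[0, 0, 0], [0, 0, 0], -1],
  ],
)

```text
time_s: 4.8
tool_pos: [0.3637, -0.2264, 0.2419]
tcp_rot: [2.551, -0.005, 1.751]
force: [1.1, -0.1, -0.6]
gripper_width: 0.0005
grasp_force: 0.0
```

```bash
python3 - <<'E'
from h import *
s=ctrl.get_state(); print(s["joint_pos"].round(3),s["tool_pos"],s["tcp_rot"])
p=ctrl.grab_frame("wrist"); print(p["T_tool_cam"]); cv2.imwrite("pics/w1.png",p["frame"][:,:,::-1])
E
```

```text
[-0.887  0.524  2.161  1.314  0.531 -2.259] [ 0.3636791  -0.22642119  0.24194204] [ 2.55093407 -0.00508197  1.75078143]
[[ 2.97476767e-04 -9.60826961e-01 -2.77148809e-01  7.90583424e-02]
 [ 9.99999353e-01 -1.83598607e-05  1.13699649e-03 -5.24676340e-05]
 [-1.09754530e-03 -2.77148968e-01  9.60826335e-01  1.94498965e-02]
 [ 0.00000000e+00  0.00000000e+00  0.00000000e+00  1.00000000e+00]]
```

View pics/w1.png

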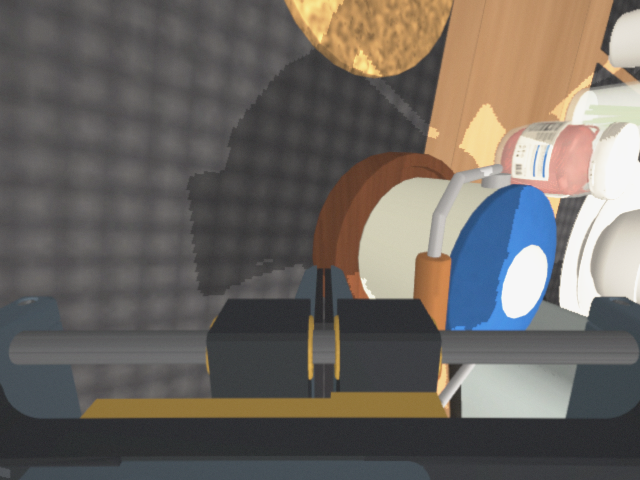

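```bash
cat >> h.py <<'E'
from scipy.spatial.transform import Rotation as Ro
def wproj(p,s,X):
    T=np.eye(4); T[:3,:3]=Ro.from_euler("xyz",s["tcp_rot"]).as_matrix(); T[:3,3]=s["tool_pos"]
    M=np.linalg.inv(T@np.array(p["T_tool_cam"]))
    return cv2.projectPoints(np.array(X,float).reshape(-1,3),cv2.Rodrigues(M[:3,:3])[0],M[:3,3],np.array(p["intrinsics"],float),np.array(p["distortion"],float))[0].reshape(-1,2)
E
python3 - <<'E'
from h import *
s=ctrl.get_state(); p=ctrl.grab_frame("wrist")
C=np.array([.582,-.188,0]); a=np.radians(10); x=np.array([np.cos(a),np.sin(a),0]); y=np.array([-x[1],x[0],0]); z=np.array([0,0,1])
for ph in(-1.34,-1.28,-1.22):
    B=C+85e-3*np.sin(ph)*x+z*(.098+.085*np.cos(ph)); print(ph,wproj(p,s,[B,B+.032*y]).round())
print(wproj(p,s,[C+.131*z]))
E
```

```text
-1.34 [[417. 309.]
 [422. 247.]]
-1.28 [[426. 312.]
 [432. 249.]]
-1.22 [[437. 315.]
 [443. 251.]]
[[533.15839541 282.78548314]]
```

send_rows(
  motion=[
    [[0.28, 0.05, 0.21], [0, 0, 0], -1],
    [[0.28, 0.05, 0.22], [0, 0, 0], -1],
    [[0.14, 0.02, 0.36], [0, 0, 0], -1],
    [[0.23, 0.04, 0.36], [0, 0, 0], -1],
    [[0, 0, 0], [0, 0, 0], -1],
  ],
)

```text
time_s: 5.52
tool_pos: [0.4007, -0.22, 0.2896]
tcp_rot: [2.549, -0.001, 1.751]
force: [-0.3, 0.6, -0.6]
gripper_width: 0.0005
grasp_force: 0.0
```

```bash
python3 - <<'E'
from h import *
s=ctrl.get_state(); print(s["joint_pos"].round(3),s["tool_pos"],s["tcp_rot"])
p=ctrl.grab_frame("wrist"); cv2.imwrite("pics/w2.png",p["frame"][140:460,160:640,::-1])
E
```

```text
[-0.802  0.425  2.062  1.062  0.562 -1.88 ] [ 0.40074092 -0.22001567  0.2895595 ] [ 2.54859478e+00 -8.26774774e-04  1.75081187e+00]
```

View pics/w2.png

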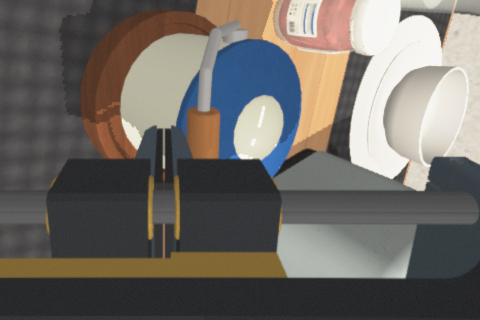

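send_rows(
  motion=[
    [[0.29, 0.05, 0.3], [0, 0, 0], -1],
    [[0.34, 0.06, 0.24], [0, 0, 0], -1],
    [[0.39, 0.07, 0.17], [0, 0, 0], -1],
    [[0.41, 0.07, 0.09], [0, 0, 0], -1],
    [[0.21, 0.04, 0], [0, 0, 0], -1],
  ],
)

```text
time_s: 6.2
tool_pos: [0.4663, -0.2084, 0.3196]
tcp_rot: [2.55, -0.004, 1.75]
force: [-0.0, -0.5, -0.2]
gripper_width: 0.0004
grasp_force: 0.2
```

```bash
python3 - <<'E'
from h import *
s=ctrl.get_state(); print(s["joint_pos"].round(3),s["tool_pos"],s["tcp_rot"])
P={n:ctrl.grab_frame(n) for n in("top","scene","wrist")}
for n,p in P.items(): cv2.imwrite(f"pics/{n}3.png",p["frame"][:,:,::-1])
C=np.array([.582,-.188,0]); a=np.radians(10); x=np.array([np.cos(a),np.sin(a),0]); y=np.array([-x[1],x[0],0]); z=np.array([0,0,1])
for ph in(-.4,-.2,0,.2):
    B=C+85e-3*np.sin(ph)*x+z*(.098+.085*np.cos(ph)); print(ph,wproj(P["wrist"],s,[B,B+.032*y]).round().tolist(),proj(P["top"],B).round(),proj(P["scene"],B).round())
im=np.hstack([P["wrist"]["frame"][100:400,200:600,::-1],P["top"]["frame"][200:350,300:500,::-1].repeat(2,0).repeat(2,1)]); cv2.imwrite("pics/c3.png",im)
E
```

```text
[-0.673  0.41   1.92   0.876  0.582 -1.546] [ 0.46628252 -0.20835304  0.31960826] [ 2.55026165 -0.00380115  1.75035495]
-0.4 [[301.0, 324.0], [300.0, 256.0]] [[370. 264.]] [[365. 232.]]
-0.2 [[337.0, 318.0], [338.0, 252.0]] [[369. 258.]] [[360. 227.]]
0 [[367.0, 311.0], [370.0, 247.0]] [[367. 252.]] [[355. 224.]]
0.2 [[390.0, 301.0], [394.0, 241.0]] [[366. 246.]] [[349. 221.]]
```

View pics/c3.png

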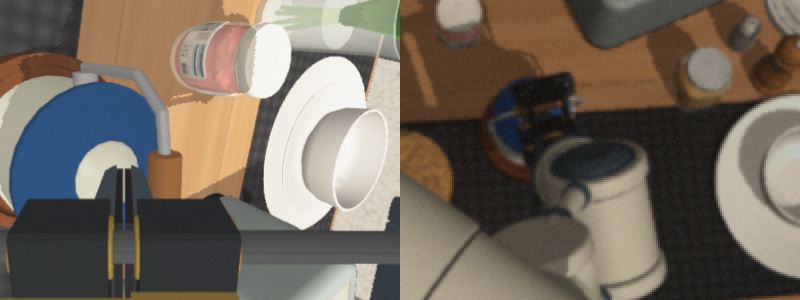

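send_rows(
  motion=[
    [[-0.98, -0.17, 0], [0, 0, 0], -1],
    [[0, 0, 0.85], [-0.17, 0.98, 0], -1],
    [[0, 0, 0.85], [-0.17, 0.98, 0], -1],
    [[0, 0, 0.85], [-0.17, 0.98, 0], 1],
    [[0.97, 0.17, 0], [-0.17, 0.94, 0], 1],
  ],
)

```text
time_s: 6.98
tool_pos: [0.465, -0.2088, 0.4205]
tcp_rot: [2.884, -0.005, 1.747]
force: [-0.6, 0.3, 0.6]
gripper_width: 0.0176
grasp_force: 0.0
```

send_rows(
  motion=[
    [[0.97, 0.17, 0], [-0.17, 0.94, 0], 1],
    [[0.97, 0.17, 0], [-0.17, 0.94, 0], 1],
    [[0.97, 0.17, 0], [-0.17, 0.94, 0], 1],
    [[0, 0, 0], [0, 0, 0], 1],
  ],
)

```text
time_s: 7.48
tool_pos: [0.5841, -0.1873, 0.4168]
tcp_rot: [3.135, -0.009, 1.75]
force: [0.0, 0.1, -0.8]
gripper_width: 0.0574
grasp_force: 0.0
```

```bash
python3 - <<'E'
from h import *
s=ctrl.get_state(); print(s["joint_pos"].round(3),s["tool_pos"],s["tcp_rot"],s["gripper_width"])
p=ctrl.grab_frame("wrist"); cv2.imwrite("pics/w4.png",p["frame"][:,:,::-1])
C=np.array([.582,-.188,0]); a=np.radians(10); x=np.array([np.cos(a),np.sin(a),0]); y=np.array([-x[1],x[0],0]); z=np.array([0,0,1])
for ph in(-.2,0,.2):
    B=C+85e-3*np.sin(ph)*x+z*(.098+.085*np.cos(ph)); print(ph,wproj(p,s,[B,B+.032*y]).round().tolist())
m=cv2.inRange(cv2.cvtColor(p["frame"],cv2.COLOR_RGB2HSV),(3,130,90),(14,255,255)); n,l,st,c=cv2.connectedComponentsWithStats(m); print(st[1:][st[1:,4]>150])
E
```

```text
[-0.411  0.466  1.36   0.012  1.315 -0.593] [ 0.5840842  -0.18728648  0.4167989 ] [ 3.13483086 -0.00899683  1.75020928] 0.05741162855706989
-0.2 [[291.0, 272.0], [290.0, 222.0]]
0 [[318.0, 273.0], [318.0, 223.0]]
0.2 [[344.0, 272.0], [345.0, 222.0]]
[[ 249  151  143   85 2733]
 [ 300  226   26  100 1104]]
```

View pics/w4.png

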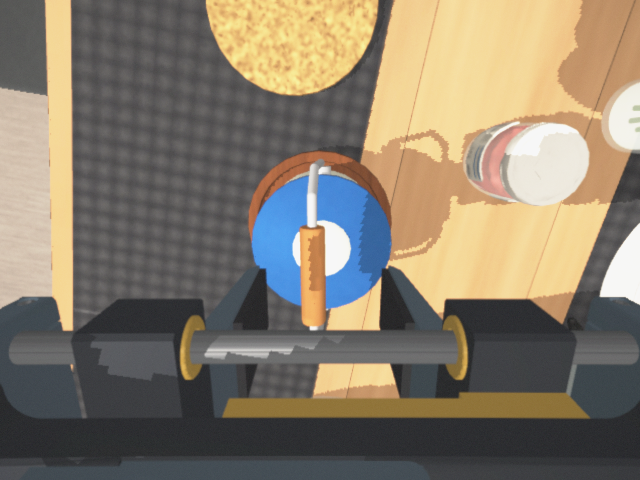

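send_rows(
  motion=[
    [[0, 0, -0.75], [0, 0, 0], 1],
    [[0, 0, -0.75], [0, 0, 0], 1],
    [[0, 0, 0], [0, 0, 0], -1],
    [[0, 0, 0], [0, 0, 0], -1],
    [[0, 0, 0], [0, 0, 0], -1],
  ],
  newtons=30,
)

```text
time_s: 8.15
tool_pos: [0.5825, -0.188, 0.3594]
tcp_rot: [3.131, -0.007, 1.748]
force: [-0.0, 0.3, -0.4]
gripper_width: 0.0572
grasp_force: 0.0
```

send_rows(
  motion=[
    [[0, 0, 0], [0, 0, 0], -1],
    [[0, 0, 0], [0, 0, 0], -1],
  ],
  newtons=30,
)

```text
time_s: 8.4
tool_pos: [0.5826, -0.1877, 0.3584]
tcp_rot: [3.133, -0.008, 1.748]
force: [-0.2, -0.1, -0.6]
gripper_width: 0.0373
grasp_force: 0.0
```

send_rows(
  motion=[
    [[0, 0, 0.1], [0, 0, 0], -1],
    [[0, 0, 0.2], [0, 0, 0], -1],
    [[0, 0, 0.2], [0, 0, 0], -1],
    [[0, 0, 0.1], [0, 0, 0], -1],
    [[0, 0, 0], [0, 0, 0], -1],
  ],
)

```text
time_s: 9.02
tool_pos: [0.5825, -0.1877, 0.3823]
tcp_rot: [3.133, -0.008, 1.748]
force: [0.3, 0.2, -3.7]
gripper_width: 0.0152
grasp_force: 30.0
```

send_rows(
  motion=[
    [[0, 0, 0], [0, 0, 0], -1],
    [[0, 0, 0], [0, 0, 0], -1],
  ],
)

```text
time_s: 9.28
tool_pos: [0.5825, -0.1877, 0.3818]
tcp_rot: [3.133, -0.008, 1.748]
force: [0.4, -0.7, -4.1]
gripper_width: 0.0153
grasp_force: 30.0
```

send_rows(
  motion=[
    [[0, 0, 0], [0, 0, 0], -1],
    [[0, 0, 0], [0, 0, 0], -1],
  ],
)

```text
time_s: 9.52
tool_pos: [0.5825, -0.1877, 0.382]
tcp_rot: [3.133, -0.008, 1.748]
force: [0.8, 0.1, -4.3]
gripper_width: 0.0154
grasp_force: 30.0
```

send_rows(
  motion=[
    [[0, 0, -0.2], [0, 0, 0], -1],
    [[0, 0, -0.1], [0, 0, 0], -1],
    [[0, 0, -0.05], [0, 0, 0], -1],
    [[0, 0, -0.05], [0, 0, 0], -1],
    [[0, 0, 0], [0, 0, 0], -1],
  ],
)

```text
time_s: 10.15
tool_pos: [0.584, -0.1876, 0.3695]
tcp_rot: [3.126, -0.005, 1.749]
force: [0.6, 8.3, 37.0]
gripper_width: 0.0152
grasp_force: 30.0
```

send_rows(
  motion=[
    [[0, 0, -0.05], [0, 0, 0], -1],
    [[0, 0, -0.03], [0, 0, 0], -1],
    [[0, 0, 0], [0, 0, 0], -1],
  ],
)

```text
time_s: 10.52
tool_pos: [0.5843, -0.1879, 0.3668]
tcp_rot: [3.125, -0.004, 1.749]
force: [0.6, 5.0, 40.9]
gripper_width: 0.0152
grasp_force: 30.0
```

send_rows(
  motion=[
    [[0, 0, 0.08], [0, 0, 0], -1],
    [[0, 0, 0], [0, 0, 0], -1],
  ],
)

```text
time_s: 10.78
tool_pos: [0.5829, -0.1875, 0.3671]
tcp_rot: [3.131, -0.007, 1.748]
force: [-0.1, 4.8, 17.6]
gripper_width: 0.0154
grasp_force: 30.0
```

```bash
python3 - <<'E'
from h import *
s=ctrl.get_state(); print(s["force"],s["tool_pos"])
p=ctrl.grab_frame("scene"); cv2.imwrite("pics/s5.png",cv2.resize(p["frame"][180:330,300:500,::-1],(800,600),interpolation=cv2.INTER_CUBIC))
E
```

```text
[-0.11886485  4.79464202 17.63554904] [ 0.58293203 -0.1875182   0.36705909]
```

View pics/s5.png

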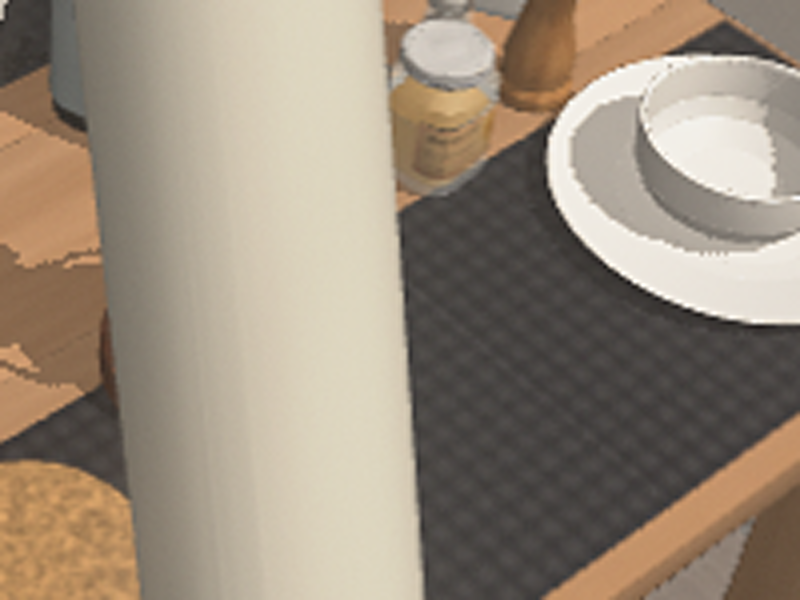

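send_rows(
  motion=[
    [[0, 0, 0.06], [0, 0, 0], -1],
    [[0, 0, 0], [0, 0, 0], 0.2],
    [[0, 0, 0], [0, 0, 0], 0.2],
    [[0, 0, 0], [0, 0, 0], 0.2],
    [[0, 0, 0], [0, 0, 0], 0.2],
  ],
)

```text
time_s: 11.45
tool_pos: [0.5825, -0.1877, 0.3683]
tcp_rot: [3.133, -0.008, 1.748]
force: [-0.2, -0.1, 0.3]
gripper_width: 0.0525
grasp_force: 0.0
```

send_rows(
  motion=[
    [[0, 0, 0.7], [0, 0, 0], 0.2],
    [[0, 0, 0.7], [0, 0, 0], 0.2],
    [[0, 0, 0], [0, 0, 0], 0.2],
  ],
)

```text
time_s: 11.82
tool_pos: [0.5829, -0.1878, 0.4265]
tcp_rot: [3.13, -0.006, 1.748]
force: [0.5, 0.4, -0.3]
gripper_width: 0.0546
grasp_force: 0.0
```

```bash
python3 - <<'E'
from h import *
s=ctrl.get_state(); print(s["joint_pos"].round(3),s["tool_pos"],s["tcp_rot"],s["gripper_width"])
p=ctrl.grab_frame("wrist"); cv2.imwrite("pics/w6.png",p["frame"][100:400,100:500,::-1])
E
```

```text
[-0.412  0.455  1.352  0.012  1.329 -0.592] [ 0.58292187 -0.18784605  0.42652047] [ 3.12987477 -0.00573674  1.74832674] 0.05458769224699121
```

View pics/w6.png

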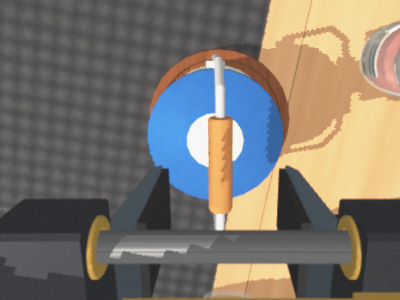

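send_rows(
  motion=[
    [[-0.46, 0.86, 0], [0, 0, -0.2], -1],
    [[-0.46, 0.86, 0], [0, 0, -0.2], -1],
    [[-0.46, 0.86, 0], [0, 0, -0.2], -1],
    [[-0.46, 0.86, 0], [0, 0, 0], -1],
    [[-0.46, 0.86, 0], [0, 0, 0], -1],
  ],
)

```text
time_s: 12.5
tool_pos: [0.4896, -0.0147, 0.4235]
tcp_rot: [3.134, -0.008, 1.696]
force: [-0.4, 0.4, -0.3]
gripper_width: 0.0076
grasp_force: 0.0
```

send_rows(
  motion=[
    [[-0.46, 0.86, 0], [0, 0, 0], -1],
    [[-0.46, 0.86, 0], [0, 0, 0], -1],
    [[-0.46, 0.86, 0], [0.11, -0.87, 0], -1],
    [[-0.46, 0.86, 0], [0.11, -0.87, 0], -1],
    [[-0.46, 0.86, 0], [0.11, -0.87, 0], -1],
  ],
)

```text
time_s: 13.12
tool_pos: [0.3976, 0.1572, 0.4237]
tcp_rot: [2.902, -0.008, 1.698]
force: [0.8, 0.4, 0.5]
gripper_width: 0.0003
grasp_force: 0.0
```

send_rows(
  motion=[
    [[-0.46, 0.86, -0.8], [0.11, -0.87, 0], -1],
    [[-0.46, 0.86, -0.8], [0.11, -0.87, 0], -1],
    [[0, 0, 0], [0, 0, 0], -1],
  ],
)

```text
time_s: 13.5
tool_pos: [0.3593, 0.2263, 0.3579]
tcp_rot: [2.755, -0.006, 1.703]
force: [0.5, 0.1, 0.1]
gripper_width: 0.0005
grasp_force: 0.0
```

```bash
cat > fit.py <<'E'
from h import *
from scipy.optimize import least_squares
s=ctrl.get_state(); print(s["joint_pos"].round(3),s["tool_pos"].round(4),s["tcp_rot"].round(3),s["gripper_width"])
p=ctrl.grab_frame("wrist"); cv2.imwrite("pics/wfit.png",p["frame"][:,:,::-1])
hsv=cv2.cvtColor(p["frame"],cv2.COLOR_RGB2HSV)
for nm,lo,hi in(("orange",(3,130,90),(14,255,255)),("blue",(105,120,40),(125,255,255))):
    n,l,st,c=cv2.connectedComponentsWithStats(cv2.inRange(hsv,lo,hi)); 
    for i in range(1,n):
        if st[i,4]>150: print(nm,st[i],c[i].round(1))
for l in("pail_a","grip_a"):
    for b in ctrl.boxes_of(p,l)[:2]: print(l,b["confidence"],np.round(b["extent"]))
E
cat > pl.py <<'E'
from fit import *
for C,a in(((.545,.248,0),5),((.545,.248,0),8)):
  C=np.array(C); a=np.radians(a); x=np.array([np.cos(a),np.sin(a),0]); y=np.array([-x[1],x[0],0]); z=np.array([0,0,1])
  for ph in(-1.34,-1.28,-1.22,-.1,0,.1):
    B=C+85e-3*np.sin(ph)*x+z*(.098+.085*np.cos(ph)); print(ph,wproj(p,s,[B,B+.032*y,B-.032*y]).round().tolist())
print("knob",wproj(p,s,[C+.131*z]))
E
python3 pl.py
```

```text
[ 0.467  0.228  2.008 -0.229  0.548  0.511] [0.3593 0.2263 0.3579] [ 2.755 -0.006  1.703] 0.0004656186546207423
orange [ 301  148  101  145 4340] [330.5 219.4]
orange [362 162  53   8 227] [390.  164.5]
blue [  363   171   120   136 10219] [420.1 236.1]
pail_a 0.62 [322. 149. 483. 305.]
pail_a 0.56 [324. 365. 325. 397.]
grip_a 0.67 [324. 150. 427. 273.]
-1.34 [[332.0, 256.0], [334.0, 211.0], [330.0, 298.0]]
-1.28 [[336.0, 258.0], [338.0, 212.0], [334.0, 301.0]]
-1.22 [[341.0, 260.0], [344.0, 213.0], [339.0, 303.0]]
-0.1 [[483.0, 277.0], [492.0, 226.0], [476.0, 324.0]]
0 [[494.0, 276.0], [503.0, 226.0], [487.0, 322.0]]
0.1 [[504.0, 274.0], [513.0, 225.0], [496.0, 320.0]]
-1.34 [[331.0, 262.0], [331.0, 217.0], [332.0, 303.0]]
-1.28 [[336.0, 264.0], [336.0, 219.0], [336.0, 306.0]]
-1.22 [[341.0, 266.0], [341.0, 220.0], [341.0, 308.0]]
-0.1 [[483.0, 277.0], [489.0, 227.0], [478.0, 324.0]]
0 [[494.0, 276.0], [501.0, 226.0], [488.0, 322.0]]
0.1 [[504.0, 274.0], [511.0, 224.0], [498.0, 319.0]]
knob [[439.19028566 252.84342184]]
```

```bash
python3 - <<'E'
from fit import *
h,S,V=[hsv[:,:,i].astype(int) for i in range(3)]
for t in(130,150,170,190,210):
    m=((h>=3)&(h<=16)&(S>=130)&(V>t)); m[:140]=0;m[330:]=0;m[:,:290]=0;m[:,420:]=0
    n,l,st,c=cv2.connectedComponentsWithStats(m.astype(np.uint8)); i=1+np.argmax(st[1:,4]); print(t,st[i],c[i].round(1))
m=((S<70)&(V>150)); m[:190]=0;m[300:]=0;m[:,:385]=0;m[:,475:]=0
n,l,st,c=cv2.connectedComponentsWithStats(m.astype(np.uint8))
for i in range(1,n):
    if st[i,4]>100: print("white",st[i],c[i].round(1))
for C in((.545,.248),(.545,.255),(.54,.248)):print(wproj(p,s,[(*C,.131),(*C,.118)]).round(1).tolist())
b=[int(hsv[r,320:350:3,0].mean()) for r in (200,220,240,260,280)];print(b)
for r in(200,230,260,290): print(r,[(tuple(hsv[r,c])) and "%d/%d/%d"%tuple(hsv[r,c]) for c in range(300,370,6)])
E
```

```text
[ 0.461  0.225  2.002 -0.227  0.552  0.505] [0.3621 0.2249 0.3605] [ 2.751 -0.007  1.699] 0.00032857154039814436
orange [ 297  147   73  146 4021] [323.4 219.3]
orange [352 159  56  11 261] [382.  161.9]
blue [  357   168   120   135 10302] [414.1 233.5]
pail_a 0.61 [316. 149. 478. 303.]
grip_a 0.66 [317. 148. 422. 268.]
130 [ 302  200   54   93 1984] [325.7 237.4]
150 [ 306  202   49   91 1639] [327.7 237.8]
170 [ 319  203   35   90 1140] [332.5 237.3]
190 [319 204  25  88 910] [333. 238.]
210 [320 205  22  60 449] [334.2 234.1]
white [ 405  214   50   57 2177] [429.8 242.1]
[[433.0, 249.4], [422.2, 245.0]]
[[434.7, 240.5], [423.8, 236.4]]
[[427.7, 249.4], [417.1, 244.9]]
[18, 15, 16, 17, 81]
200 ['10/143/132', '10/141/101', '10/142/129', '10/143/127', '11/144/126', '15/12/167', '17/11/205', '25/33/204', '26/30/202', '25/33/202', '24/32/205', '25/32/202']
230 ['10/144/129', '10/153/178', '10/157/179', '10/153/178', '13/151/166', '13/155/209', '13/155/216', '15/99/188', '28/31/197', '25/32/199', '107/154/121', '107/162/162']
260 ['10/8/95', '0/3/87', '10/146/129', '12/145/153', '13/150/197', '15/152/231', '13/154/214', '26/32/200', '27/33/203', '27/10/244', '107/157/145', '107/164/165']
290 ['101/44/92', '103/50/91', '102/48/91', '105/11/46', '14/148/225', '120/5/47', '103/49/94', '102/49/89', '105/46/89', '9/71/112', '8/82/121', '8/97/124']
```

send_rows(
  motion=[
    [[-0.2, 0.18, -0.6], [0, 0, 0], -1],
    [[0, 0, -0.8], [0, 0, 0], -1],
    [[0, 0, -0.8], [0, 0, 0], -1],
    [[0, 0, 0], [0, 0, 0], -1],
  ],
)

```text
time_s: 14.3
tool_pos: [0.3539, 0.2316, 0.2714]
tcp_rot: [2.754, -0.006, 1.698]
force: [0.5, -0.0, 1.1]
gripper_width: 0.0
grasp_force: 0.0
```

```bash
python3 - <<'E'
from fit import *
h,S,V=[hsv[:,:,i].astype(int) for i in range(3)]
for t in(150,170,190):
    m=((h>=3)&(h<=16)&(S>=130)&(V>t)); 
    n,l,st,c=cv2.connectedComponentsWithStats(m.astype(np.uint8)); print(t,[(st[i].tolist(),c[i].round(1).tolist()) for i in range(1,n) if st[i,4]>300])
C=np.array((.543,.252,0))
a=np.radians(5); x=np.array([np.cos(a),np.sin(a),0]); y=np.array([-x[1],x[0],0]); z=np.array([0,0,1])
for ph in(-1.34,-1.28,-1.22):
    B=C+85e-3*np.sin(ph)*x+z*(.098+.085*np.cos(ph)); print(ph,wproj(p,s,[B,B+.032*y,B-.032*y]).round().tolist())
print("knob",wproj(p,s,[C+.131*z]))
E
```

```text
[ 0.488  0.412  2.117 -0.49   0.277  0.812] [0.3539 0.2316 0.2714] [ 2.754 -0.006  1.698] 3.713743253286545e-05
orange [ 342  156  139  143 6047] [385.  216.8]
orange [ 402  242   38   74 1876] [420.7 273.5]
blue [  444   191   149   140 13158] [515.8 259.9]
blue [472 364  54   8 317] [497.5 366.9]
pail_a 0.74 [374. 168. 591. 401.]
grip_a 0.9 [402. 166. 528. 403.]
150 [([406, 245, 34, 71, 1539], [423.3, 274.8]), ([358, 269, 18, 29, 340], [365.5, 283.1])]
170 [([412, 248, 28, 68, 1236], [425.6, 275.9])]
190 [([416, 249, 24, 66, 908], [428.2, 278.3])]
-1.34 [[407.0, 307.0], [413.0, 245.0], [401.0, 364.0]]
-1.28 [[415.0, 311.0], [422.0, 247.0], [409.0, 369.0]]
-1.22 [[424.0, 315.0], [432.0, 250.0], [417.0, 374.0]]
knob [[548.9847314  297.21101508]]
```

send_rows(
  motion=[
    [[0.28, 0.03, 0.11], [0, 0, 0], -1],
    [[0.28, 0.03, 0.11], [0, 0, 0], -1],
    [[0.14, 0.01, 0.36], [0, 0, 0], -1],
    [[0.23, 0.02, 0.36], [0, 0, 0], -1],
    [[0, 0, 0], [0, 0, 0], -1],
  ],
)

```text
time_s: 15.08
tool_pos: [0.3911, 0.2357, 0.3123]
tcp_rot: [2.748, -0.009, 1.698]
force: [-7.5, -1.7, 3.7]
gripper_width: 0.0002
grasp_force: 3.6
```

```bash
cat > chk.py <<'E'
from fit import *
C=np.array((.543,.252,0))
a=np.radians(5); x=np.array([np.cos(a),np.sin(a),0]); y=np.array([-x[1],x[0],0]); z=np.array([0,0,1])
for ph in(-1.26,-.9,-.6,-.3,-.15,0,.15):
    B=C+85e-3*np.sin(ph)*x+z*(.098+.085*np.cos(ph)); print(ph,wproj(p,s,[B,B+.032*y]).round().tolist())
E
python3 chk.py
```

```text
[ 0.453  0.353  2.001 -0.282  0.426  0.563] [0.3911 0.2357 0.3123] [ 2.748 -0.009  1.698] 0.000223773408824688
orange [ 280  156  128  133 4714] [319.6 206.3]
orange [ 344  242   33   57 1519] [360.2 269.2]
blue [  369   186   127   144 10207] [433.5 245.9]
pail_a 0.88 [310. 162. 495. 329.]
grip_a 0.94 [343. 166. 430. 301.]
-1.26 [[313.0, 292.0], [314.0, 235.0]]
-0.9 [[359.0, 309.0], [363.0, 246.0]]
-0.6 [[412.0, 319.0], [419.0, 253.0]]
-0.3 [[467.0, 322.0], [477.0, 256.0]]
-0.15 [[492.0, 321.0], [503.0, 256.0]]
0 [[513.0, 318.0], [525.0, 254.0]]
0.15 [[530.0, 313.0], [542.0, 251.0]]
```

send_rows(
  motion=[
    [[0.25, 0.02, 0.3], [0, 0, 0], -1],
    [[0.34, 0.03, 0.24], [0, 0, 0], -1],
    [[0.39, 0.03, 0.16], [0, 0, 0], -1],
    [[0.2, 0.02, 0.05], [0, 0, 0], -1],
    [[0, 0, 0], [0, 0, 0], -1],
  ],
)

```text
time_s: 15.85
tool_pos: [0.4383, 0.2399, 0.3408]
tcp_rot: [2.749, -0.008, 1.699]
force: [-0.3, 0.2, 0.2]
gripper_width: 0.0004
grasp_force: 0.0
```

```bash
python3 chk.py
```

```text
[ 0.414  0.349  1.874 -0.195  0.547  0.435] [0.4383 0.2399 0.3408] [ 2.749 -0.008  1.699] 0.000363668592146708
orange [ 218  153  124  146 4801] [258.8 208.1]
orange [ 351  248   34   51 1486] [367.2 273.8]
blue [ 262  182  101  118 6934] [309.3 235.7]
blue [ 372  187   42  112 2936] [393.7 244.6]
pail_a 0.88 [239. 162. 415. 328.]
grip_a 0.81 [337. 163. 385. 297.]
-1.26 [[216.0, 284.0], [214.0, 228.0]]
-0.9 [[252.0, 299.0], [251.0, 238.0]]
-0.6 [[297.0, 308.0], [298.0, 245.0]]
-0.3 [[349.0, 311.0], [352.0, 247.0]]
-0.15 [[374.0, 309.0], [379.0, 247.0]]
0 [[397.0, 307.0], [403.0, 245.0]]
0.15 [[417.0, 303.0], [423.0, 243.0]]
```

send_rows(
  motion=[
    [[0.28, 0.02, 0.05], [0, 0, 0], -1],
    [[0.17, 0.02, 0], [0, 0, 0], -1],
    [[0, 0, 0], [0, 0, 0], -1],
    [[-1, -0.09, 0], [0, 0, 0], -1],
    [[0, 0, 0.95], [-0.12, 0.98, 0], -1],
  ],
)

```text
time_s: 16.62
tool_pos: [0.4116, 0.2366, 0.3768]
tcp_rot: [2.848, -0.005, 1.699]
force: [1.0, -0.4, -0.2]
gripper_width: 0.0008
grasp_force: 0.0
```

send_rows(
  motion=[
    [[0, 0, 0.95], [-0.12, 0.98, 0], 0.3],
    [[0.8, 0.09, 0], [-0.12, 0.98, 0], 0.3],
    [[0.8, 0.09, 0], [-0.12, 0.98, 0], 0.3],
    [[0.8, 0.09, 0], [-0.06, 0.49, 0], 0.3],
    [[0.8, 0.09, 0], [0, 0, -0.4], 0.3],
  ],
)

```text
time_s: 17.25
tool_pos: [0.5453, 0.2523, 0.4177]
tcp_rot: [3.139, -0.009, 1.66]
force: [-0.2, -0.2, 0.1]
gripper_width: 0.0475
grasp_force: 0.0
```

send_rows(
  motion=[
    [[0, 0, 0], [0, 0, 0], 0.3],
    [[0, 0, 0], [0, 0, 0], 0.3],
  ],
)

```text
time_s: 17.5
tool_pos: [0.5435, 0.2522, 0.4177]
tcp_rot: [3.139, -0.009, 1.661]
force: [-0.3, -0.1, -0.1]
gripper_width: 0.0591
grasp_force: 0.0
```

```bash
python3 chk.py
```

```text
[0.333 0.444 1.397 0.009 1.297 0.24 ] [0.5435 0.2522 0.4177] [ 3.139 -0.009  1.661] 0.059129025204749705
orange [ 258  150  143   86 2806] [333.6 177.1]
orange [ 310  225   25   99 1560] [322.7 262.3]
blue [ 258  175   61  130 4258] [289.8 236.3]
blue [ 328  174   69  134 5659] [361.5 237. ]
pail_a 0.8 [257. 158. 395. 329.]
grip_a 0.83 [309. 158. 335. 328.]
-1.26 [[219.0, 246.0], [216.0, 205.0]]
-0.9 [[229.0, 256.0], [226.0, 212.0]]
-0.6 [[250.0, 264.0], [248.0, 217.0]]
-0.3 [[283.0, 270.0], [281.0, 221.0]]
-0.15 [[302.0, 271.0], [301.0, 222.0]]
0 [[322.0, 272.0], [322.0, 222.0]]
0.15 [[342.0, 271.0], [343.0, 222.0]]
```

send_rows(
  motion=[
    [[0, 0, -0.75], [0, 0, 0], 0.3],
    [[0, 0, -0.75], [0, 0, 0], 0.3],
    [[0, 0, 0], [0, 0, 0], -1],
    [[0, 0, 0], [0, 0, 0], -1],
    [[0, 0, 0], [0, 0, 0], -1],
  ],
  newtons=30,
)

```text
time_s: 18.27
tool_pos: [0.5443, 0.2525, 0.3594]
tcp_rot: [3.136, -0.01, 1.661]
force: [0.3, 0.0, 0.5]
gripper_width: 0.0319
grasp_force: 0.0
```

send_rows(
  motion=[
    [[0, 0, 0], [0, 0, 0], -1],
    [[0, 0, 0], [0, 0, 0], -1],
    [[0, 0, 0], [0, 0, 0], -1],
    [[0, 0, 0], [0, 0, 0], -1],
  ],
)

```text
time_s: 18.77
tool_pos: [0.5443, 0.2524, 0.3586]
tcp_rot: [3.137, -0.01, 1.661]
force: [-1.7, -1.1, 6.5]
gripper_width: 0.0153
grasp_force: 30.0
```

send_rows(
  motion=[
    [[0, 0, 0.1], [0, 0, 0], -1],
    [[0, 0, 0.2], [0, 0, 0], -1],
    [[0, 0, 0.2], [0, 0, 0], -1],
    [[0, 0, 0.2], [0, 0, 0], -1],
    [[0, 0, 0], [0, 0, 0], -1],
  ],
)

```text
time_s: 19.4
tool_pos: [0.5443, 0.2524, 0.3869]
tcp_rot: [3.137, -0.01, 1.661]
force: [0.4, 0.9, -8.1]
gripper_width: 0.0154
grasp_force: 30.0
```

send_rows(
  motion=[
    [[0, 0, 0], [0, 0, 0], -1],
    [[0, 0, 0], [0, 0, 0], -1],
  ],
)

```text
time_s: 19.65
tool_pos: [0.544, 0.2523, 0.3857]
tcp_rot: [3.139, -0.009, 1.661]
force: [0.3, -0.2, -8.0]
gripper_width: 0.0152
grasp_force: 30.0
```

send_rows(
  motion=[
    [[0, 0, 0.4], [0, 0, 0], -1],
    [[0, 0, 0.3], [0, 0, 0], -1],
    [[-0.03, -0.2, 0], [0, 0, 0], -1],
    [[-0.04, -0.4, 0], [0, 0, 0], -1],
    [[-0.06, -0.6, 0], [0, 0, 0], -1],
  ],
)

```text
time_s: 20.27
tool_pos: [0.5385, 0.2031, 0.4136]
tcp_rot: [3.139, -0.009, 1.661]
force: [0.3, -0.8, -7.7]
gripper_width: 0.015
grasp_force: 30.0
```

send_rows(
  motion=[
    [[-0.08, -0.7, 0], [0, 0, 0], -1],
    [[-0.08, -0.7, 0], [0, 0, 0], -1],
    [[-0.08, -0.7, 0], [0, 0, 0], -1],
    [[-0.08, -0.7, 0], [0, 0, 0], -1],
    [[-0.08, -0.7, 0], [0, 0, 0], -1],
  ],
)

```text
time_s: 20.9
tool_pos: [0.5222, 0.0624, 0.4137]
tcp_rot: [3.139, -0.009, 1.66]
force: [0.5, 0.0, -8.7]
gripper_width: 0.0151
grasp_force: 30.0
```

send_rows(
  motion=[
    [[-0.06, -0.6, 0], [0, 0, 0], -1],
    [[-0.04, -0.4, 0], [0, 0, 0], -1],
    [[-0.03, -0.25, 0], [0, 0, 0], -1],
    [[0, -0.13, 0], [0, 0, 0], -1],
    [[0, 0, 0], [0, 0, 0], -1],
  ],
)

```text
time_s: 21.52
tool_pos: [0.5178, 0.0091, 0.414]
tcp_rot: [3.138, -0.009, 1.661]
force: [-0.3, 0.0, -8.2]
gripper_width: 0.0157
grasp_force: 30.0
```

send_rows(
  motion=[
    [[0, 0, 0], [0, 0, 0], -1],
    [[0, 0, 0], [0, 0, 0], -1],
    [[0, 0, 0], [0, 0, 0], -1],
    [[0, 0, 0], [0, 0, 0], -1],
  ],
)

```text
time_s: 22.02
tool_pos: [0.5177, 0.0092, 0.414]
tcp_rot: [3.138, -0.009, 1.661]
force: [-0.9, 0.2, -8.3]
gripper_width: 0.0153
grasp_force: 30.0
```

```bash
python3 - <<'E'
from h import *
s=ctrl.get_state(); T=s["tool_pos"]; print(T)
pics={n:ctrl.grab_frame(n) for n in("wrist","top","scene")}
im=[pics["wrist"]["frame"][60:360,120:520,::-1],cv2.resize(pics["top"]["frame"][225:345,220:380,::-1],(400,300)),cv2.resize(pics["scene"]["frame"][230:410,170:410,::-1],(400,300))]
for n in("top","scene"):
    for b in ctrl.boxes_of(pics[n],"trivet")[:1]: print(n,np.round(b["extent"]),b["confidence"])
h=np.zeros((300,400,3),np.uint8); cv2.imwrite("pics/pre.png",np.vstack([np.hstack(im[:2]),np.hstack([im[2],h])]))
E
```

```text
[0.51773197 0.00920781 0.41403692]
top [274. 276. 327. 307.] 0.74
scene [275. 306. 334. 347.] 0.78
```

View pics/pre.png

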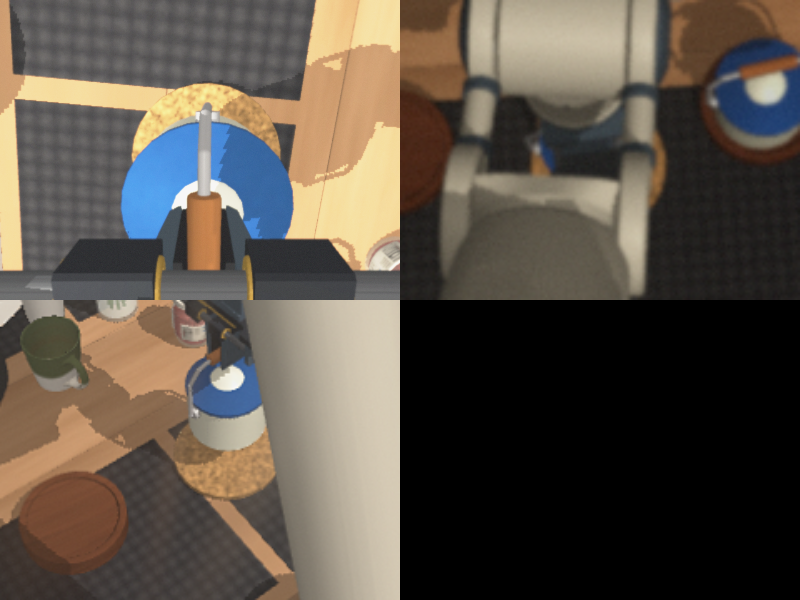

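The composite shows the heavy pail hanging over the cork, and the light pail in its stand with its handle up. In the scene tile, the pail is at about (228,400) and the cork at about (228,460). Next I lower it gently.

send_rows(
  motion=[
    [[0, 0, -0.3], [0, 0, 0], -1],
    [[0, 0, -0.45], [0, 0, 0], -1],
    [[0, 0, -0.4], [0, 0, 0], -1],
    [[0, 0, -0.2], [0, 0, 0], -1],
    [[0, 0, -0.06], [0, 0, 0], -1],
  ],
)

```text
time_s: 22.9
tool_pos: [0.5177, 0.0091, 0.3571]
tcp_rot: [3.139, -0.009, 1.661]
force: [0.2, 0.0, -8.1]
gripper_width: 0.0152
grasp_force: 30.0
```

send_rows(
  motion=[
    [[0, 0, -0.05], [0, 0, 0], -1],
    [[0, 0, -0.04], [0, 0, 0], -1],
    [[0, 0, 0], [0, 0, 0], -1],
  ],
)

```text
time_s: 23.28
tool_pos: [0.5178, 0.0091, 0.3542]
tcp_rot: [3.138, -0.009, 1.661]
force: [0.8, 0.5, -9.3]
gripper_width: 0.0151
grasp_force: 30.0
```

send_rows(
  motion=[
    [[0, 0, -0.05], [0, 0, 0], -1],
    [[0, 0, -0.05], [0, 0, 0], -1],
    [[0, 0, 0], [0, 0, 0], -1],
  ],
)

```text
time_s: 23.65
tool_pos: [0.5177, 0.0091, 0.3499]
tcp_rot: [3.138, -0.009, 1.661]
force: [0.0, 0.3, -9.0]
gripper_width: 0.0154
grasp_force: 30.0
```

send_rows(
  motion=[
    [[0, 0, -0.03], [0, 0, 0], -1],
    [[0, 0, -0.03], [0, 0, 0], -1],
    [[0, 0, 0], [0, 0, 0], -1],
  ],
)

```text
time_s: 24.02
tool_pos: [0.5177, 0.0091, 0.3475]
tcp_rot: [3.138, -0.009, 1.661]
force: [0.5, 0.5, -8.8]
gripper_width: 0.0151
grasp_force: 30.0
```

send_rows(
  motion=[
    [[0, 0, -0.03], [0, 0, 0], -1],
    [[0, 0, -0.03], [0, 0, 0], -1],
    [[0, 0, 0], [0, 0, 0], -1],
  ],
)

```text
time_s: 24.4
tool_pos: [0.5177, 0.0091, 0.3451]
tcp_rot: [3.138, -0.009, 1.661]
force: [0.1, 0.4, -8.7]
gripper_width: 0.0155
grasp_force: 30.0
```

send_rows(
  motion=[
    [[0, 0, -0.03], [0, 0, 0], -1],
    [[0, 0, 0], [0, 0, 0], -1],
  ],
)

```text
time_s: 24.65
tool_pos: [0.518, 0.0092, 0.3446]
tcp_rot: [3.137, -0.009, 1.661]
force: [-1.7, 2.6, 3.3]
gripper_width: 0.0152
grasp_force: 30.0
```

send_rows(
  motion=[
    [[0, 0, -0.03], [0, 0, 0], -1],
    [[0, 0, 0], [0, 0, 0], -1],
  ],
)

```text
time_s: 24.9
tool_pos: [0.5185, 0.0092, 0.3444]
tcp_rot: [3.134, -0.009, 1.661]
force: [-1.6, 3.3, 19.0]
gripper_width: 0.0152
grasp_force: 30.0
```

send_rows(
  motion=[
    [[0, 0, 0.04], [0, 0, 0], -1],
    [[0, 0, 0], [0, 0, 0], 0.2],
    [[0, 0, 0], [0, 0, 0], 0.2],
    [[0, 0, 0], [0, 0, 0], 0.2],
    [[0, 0, 0], [0, 0, 0], 0.2],
  ],
)

```text
time_s: 25.52
tool_pos: [0.5178, 0.0091, 0.3444]
tcp_rot: [3.138, -0.009, 1.661]
force: [0.7, 0.6, -1.1]
gripper_width: 0.0524
grasp_force: 0.0
```

send_rows(
  motion=[
    [[0, 0, 0.6], [0, 0, 0], 0.2],
    [[0, 0, 0.8], [0, 0, 0], 0.2],
    [[0, 0, 0.8], [0, 0, 0], 0.2],
    [[0, 0, 0], [0, 0, 0], 0.2],
  ],
)

```text
time_s: 26.02
tool_pos: [0.5182, 0.0091, 0.4346]
tcp_rot: [3.134, -0.008, 1.661]
force: [-0.2, -0.3, -0.1]
gripper_width: 0.055
grasp_force: 0.0
```

```bash
python3 - <<'E'
from fit import *
T=s["tool_pos"]
C=np.array((.518,.009,0))
a=np.radians(5); x=np.array([np.cos(a),np.sin(a),0]); y=np.array([-x[1],x[0],0]); z=np.array([0,0,1])
for ph in(-.15,0,.15):
    B=C+85e-3*np.sin(ph)*x+z*(.084+.085*np.cos(ph)); print(ph,wproj(p,s,[B,B+.032*y]).round().tolist())
print("lid c",wproj(p,s,[C+.104*z]).round(),"trivet",wproj(p,s,[C+.014*z+.08*np.array([np.cos(t),np.sin(t),0]) for t in np.arange(0,6.2,.785)]).round().tolist())
for b in ctrl.boxes_of(p,"trivet")[:2]: print(b["extent"],b["confidence"])
E
```

```text
[-0.101  0.311  1.566  0.01   1.259 -0.194] [0.5182 0.0091 0.4346] [ 3.134 -0.008  1.661] 0.05496529729793907
orange [ 306    0  144   55 5556] [375.1  21.7]
orange [311 215  21  88 422] [328.1 255.5]
orange [300 364  15  34 363] [305.7 379.2]
blue [ 261  171   57  121 4087] [289.6 228.4]
blue [ 326  171   60  121 4545] [355.5 228.6]
blue [323 381  40  17 467] [345.7 390.8]
blue [367 380  29  18 409] [380.2 389.4]
pail_a 0.88 [311. 362. 395. 398.]
pail_a 0.61 [260. 158. 384. 328.]
grip_a 0.73 [355. 364. 371. 402.]
grip_a 0.72 [308. 155. 335. 329.]
-0.15 [[303.0, 256.0], [302.0, 212.0]]
0 [[321.0, 257.0], [321.0, 212.0]]
0.15 [[338.0, 256.0], [339.0, 212.0]]
lid c [[320. 234.]] trivet [[391.0, 221.0], [377.0, 168.0], [327.0, 141.0], [273.0, 158.0], [249.0, 208.0], [267.0, 258.0], [314.0, 281.0], [364.0, 266.0]]
[253.1, 139.3, 393.7, 240.5] 0.62
```

```bash
python3 -c "
from workcell import ctrl
print(ctrl.job_done())"
```

```text
the job is handed in; nothing more can be done
None
```

I moved the heavy pail (left stand, about 0.82 kg by feel) to the centre of the cork trivet with its handle upright. The light one (about 0.42 kg) is back in its own stand, its handle also up. I handed the job in at about 26 s. I pressed the light pail down with about 41 N when I set it back, through the gripped handle. That is well under the 120 N wrist limit, but just over the 40 N figure if that one also counts the fingers.

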